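# Guarded trim knob of the ball spinner

### The arm

A 6-joint arm with a two-finger parallel gripper is mounted at the origin on a cart in front of the work surface, level with it; the furniture and walls round the work are solid. World frame = base frame: x ahead of the robot, y to its left, z up, the work surface at z = 0. Lengths are in mm, angles in degrees, forces in N, time in s.
With the tool pointing down it reaches from about 350 to 850 mm from the base axis. Payload 8.1 kg.
Tool frame: the origin (TCP) lies at the very end of the fingers, on their centre line; the grasp point (between the pads) lies 19 mm behind it; z points along the fingers, y is the line along which they close (so a half turn about z gives the same grasp; the last joint's range is limited). The gripper opens to 85 mm and grips with 20 to 120 N. Pads are 22 mm wide; open, the fingers measure 114 mm over their backs; the gripper's body (76 mm by 85 mm) begins 54 mm behind the grasp point. The pads swing forward as they close: fully open they stand 13 mm farther back than shut.
Start: joints at [-82.242, 7.471, 85.268, -0, 87.261, -4.893], TCP at [131.426, -585.433, 207.792] pointing down, gripper open.
Joint ranges: [-169.43, 169.43], [-51.17, 129.36], [1.28, 143.12], [-76.62, 256.62], [0, 156.53], [-152.29, 152.29]. Speed limits (degrees/s): [136.94, 136.94, 159.86, 180, 180, 180].

### API

Orientations are given as [roll, pitch, yaw] about the fixed x, y, z axes, in that order (R = Rz(yaw) Ry(pitch) Rx(roll)).
In Python, from bench import sense, eyes, job, models gives the robot as it stands. The module is installed in compiled form; this text tells all that it offers.
- The arm moves only by the tool apply_moves, never from a script. Its argument "rows" is a list of rows, each a list of 6 numbers: the shift along the tool's x, y, z in mm, then the turn, a rotation vector about the tool's x, y, z in rad. In form: [[dx, dy, dz, rx, ry, rz], ...]. A call has exactly 5 rows; each row shifts and turns the commanded pose from where the row before left it, along the tool's axes as they then stand; what a row does not reach is not made up. A row lasts 1/8 s, in which the tool goes at most 62.5 mm and 10.7 degrees, less where a joint would pass 70% of its speed; a pose out of reach is approached as far as the arm can. A call is refused whole if a number of a shift passes 62.5 or a number of a turn 0.188, either way. A call with a gripper value outside its range is refused whole. "fingers" is the finger opening in mm, from 0 to 85.4, set as the call begins (left out, the last holds). The fingers move at their own pace and stop on an object; "grip_force" is the grip in N (left out, the last holds). Time passes only in rows, so rows that do not move let the fingers close, or fill a call up. It gives the time, the measured TCP pose, the force, the opening and the grip force at its end, in the units of the state.
- sense(): the state, without advancing time (a new reading comes with each control period).
- eyes.snapshot(name): name is "side" or "top" or "wrist"; returns (picture, depth): 420x560x3 uint8, red, green, blue; 420x560 float32, mm along the optical axis (not along the pixel's ray), 0 where there is no reading.
- eyes.get_calibration(name): a dict with "intrinsics" (3x3 intrinsics, pixels), "R" (3x3) and "t" (3): a world point X has camera coordinates R X + t; the wrist camera has in their place "mount" (4x4, takes a point from camera to tool coordinates, whose origin is the TCP and whose axes are the flange's). Camera axes: x right, y down, z forward; pixel columns grow to the right and rows downward; lengths in mm; the calibration is good to about 2 mm. A picture is of the moment at which its call begins: read the wrist's pose just before it. get_calibration takes no time and is no camera call.
- job.hand_in(): hands the job in; it is judged then, once.
Trained networks look in the newest picture that a camera, given by its name, has taken for a name from the list of things; names that differ only in an ending like _2 or _b are one class to them, and where a whole thing is asked for, a point or a joint stands for the part that bears it (a point fixed in the world has none). Each returns a list of dicts, best first, with "confidence" (0 to 1); they miss things now and then, are a little off and sometimes report something else, mostly with a low value. They report only what shows in the picture. A call takes as long as a camera call.
- models.boxes_of(name, camera): "xyz" ([x, y, z] in mm, in world coordinates, good to about 4 mm: the middle of the surface that is visible of it).
- models.cut_out(name, camera): "pixels" (420x560 bool, what is visible of it).
- models.place_of(name, camera): "xyz" ([x, y, z] in mm, in world coordinates, good to about 4 mm: a listed point, or the origin of a listed thing).
The state is a dict: "time": time; "joint_pos": joint angles; "qd": joint speeds; "joint_efforts": joint torques, N m; "tool_pos": TCP position; "tcp_rot": TCP orientation; "ft_force": force on the tool from outside, world axes, zero at the start; "wrist_torque": the same for the moment, N m; "finger_gap": finger opening in mm; "grip_force": force on a finger pad.
Only numpy, scipy, OpenCV 4.12 (cv2) and the standard library are available. Lean on these libraries where they do the work, as an engineer would, in place of code of your own. Each camera call takes 0.05 s, during which the arm holds its last target. There are 200 camera calls.

### The job

Lift the clear flip guard of the grey spinner controller by its steel bar, swing it back until its orange stay drops behind the brass catch, and let go so that the guard stands propped open by itself. Then turn the black knob clockwise until its red pointer presses firmly against the brass stop post, feeling for the stop and never forcing it, and let go leaving the pointer against the post. Leave the things standing round the controller where they are.

Things in the scene. Friction and masses are not known exactly. Their poses are not given: they have to be found in the camera images.
- controller: Grey housing fixed to the counter, 202 (x) x 190 (y) x 60 mm high. Origin at counter level straight under the knob's axis; its x points from front to back (hinge side), z up. It spans x -95 to +107, y -95 to +95 mm. On its top: two hinge pillars (18 x 12, 56 mm tall) at x +85, y +-83; a thin rubber rest (46 mm tall) at x -30, y -64.
- guard_hinge (a point): Centre of the guard's hinge axis, which runs along the controller's y, 110 mm above the counter and 85 mm behind the knob's axis.
- lift_bar (a point): Centre of the guard's round steel lift bar: 10 mm thick, 90 mm long, parallel to the hinge and 158 mm from it; shut, it is 110 mm above the counter (50 mm over the housing). 33 mm gap between bar and the guard's yellow edge; 8 mm arms 90 mm apart carry its ends. Pinched, it turns in the fingers as the guard swings, so the hand can keep pointing down.
- guard (a joint): Angle of the clear guard plate (120 x 150 mm, 0.09 kg), rad: 0 shut and level, 1.57 upright, at most 2.1; grows as the bar is lifted and swung back. A spring and its weight (together up to 0.2 N m) shut it if let go unpropped. The stay catches at about 1.88 rad (swing to 2.0 to be sure); let go then, the guard comes back to about 1.58 rad and stays propped.
- catch (a point): Brass catch on the housing's top near its left edge (controller y +70 mm), 6 mm high, upright face to the back and a ramp in front. The orange stay, a rod 8 mm thick pivoted under the guard at the same y, trails its foot along the housing and drops behind this catch by itself.
- knob: Black knob; turns about z, stays where left (friction 0.06 N m). Origin on its axis, 60 mm above the counter (housing's top). Bar grip 40 mm long (knob's x), 14 mm wide (y), 11 to 39 mm above the housing, on a skirt 38 mm wide. Red pointer along its -x, 8 mm wide, up to 7 mm above the housing, 34 mm from the axis. Starts 0.35 to 0.8 rad clockwise (from above) of the controller's -x.
- knob_grip (a point): On the knob's axis, 31 mm above the housing's top (91 mm above the counter): the height at which to grip the bar. Between 0.6 and 1.55 rad of clockwise turning lead to the stop.
- pointer (a point): Point on the red pointer arm, 28 mm from the knob's axis, 5 mm above the housing's top.
- dial: Thin aluminium dial ring (fixed) under the knob, origin on its axis at the housing's top. On it stands a brass stop post: 8 mm thick, 11 mm high, 28 mm from the axis, set to another angle each time; no reading gives that angle, so feel for it. The pointer meets it somewhere between 1.4 and 1.9 rad clockwise (from above) of the controller's -x.
- dial_top (a point): Centre of the dial ring. The post has a stiff cushion behind it: once touched, the moment about the knob's axis climbs about 0.1 N m per 0.011 rad of the knob. A firm press is over 5 N at the post (0.14 N m, beside the knob's friction); over 22 N (0.62 N m) damages it. Aim for about 10 N (0.28 N m). Let go then, the friction leaves the pointer resting on the post with about 2 N.
- wax_mid (a point): Centre of a round wax pot, 66 mm wide, 30 mm high, loose beside the controller: leave it.
- weight_mid (a point): Centre of a round brass weight, 46 mm wide, 16 mm high, loose beside the controller: leave it.
- insert_mid (a point): Centre of an orange vinyl finger insert, 24 mm wide, 24 mm high, standing loose: leave it.
- dropper_mid (a point): Centre of a brown dropper bottle, 33 mm wide, 102 mm high, standing loose: leave it.

How it is judged:
By the outcome, as a careful person would: the job done as asked, in the order asked, and still so for the second after the job is handed in, with the robot touching nothing.
It also fails if it takes over 72 s, if anything falls off the work surface, if the arm or the gripper's body presses on something with over 40 N, if the wrist force passes 120 N, or if a joint passes its speed limit or range.

## Working session

There is one attempt and no reset: what is moved stays moved. The work goes in short steps, Python scripts to look and compute and a tool call to move; the robot and the scene stay as the last step left them, time stands still between calls to the robot, and variables do not carry over. Pictures are saved under pics/ and viewed, at most 10 in all, crops included, and the job is handed in when it is done.

Besides the shell and the picture viewer there is one more tool, called after ">>>" as name(argument=value, ...), one argument or row to a line, values as JSON. apply_moves: Moves the arm, as the interface text tells. Its arguments: {"type":"object","properties":{"rows":{"type":"array"},"fingers":{"type":"number"},"grip_force":{"type":"number"}},"required":["rows"]}

```bash
mkdir -p pics; cat > h.py <<'E'
from bench import sense, eyes, job, models
import numpy as np, cv2
def save(c):
    p,d=eyes.snapshot(c); cv2.imwrite(f'pics/{c}_{int(sense()["time"]*1000)}.png',p[:,:,::-1]); return p,d
def st():
    s=sense(); print({k:np.round(s[k],3).tolist() for k in s if k not in('qd','joint_efforts')})
E
python3 - <<'E'
from h import *
st()
ps=[]
for c in ('side','top'):
    p,d=save(c); ps.append(p)
    for n in ('controller','guard_hinge','lift_bar','catch','knob','knob_grip','pointer','dial','wax_mid','weight_mid','insert_mid','dropper_mid'):
        r=models.place_of(n,c)
        print(c,n,[(np.round(q['xyz'],1).tolist(),round(q['confidence'],2)) for q in r[:2]])
im=cv2.resize(np.vstack(ps),(560,840))[:,:,::-1]
cv2.imwrite('pics/a.png',cv2.resize(np.hstack(ps),(800,300))[:,:,::-1])
E
ls pics
```

```text
{'time': 0.0, 'joint_pos': [-82.243, 7.512, 85.33, 0.0, 87.261, -4.894], 'tool_pos': [131.34, -584.844, 206.764], 'tcp_rot': [-179.897, -0.009, 12.651], 'ft_force': [0.174, -0.347, -0.89], 'wrist_torque': [0.038, 0.009, 0.05], 'grip_force': 0.0, 'finger_gap': 85.476}
side controller [([541.9, -64.6, -2.3], 0.9), ([512.5, -56.9, 66.7], 0.62)]
side guard_hinge [([620.5, -44.3, 110.7], 0.89)]
side lift_bar [([463.6, -80.4, 108.9], 0.96), ([511.8, -59.5, 68.6], 0.3)]
side catch [([559.8, 14.0, 63.6], 0.86)]
side knob [([538.2, -65.2, 58.8], 0.43)]
side knob_grip [([540.4, -67.5, 93.0], 0.45)]
side pointer [([508.5, -56.0, 63.9], 0.66)]
side dial [([533.2, -61.4, 58.7], 0.66)]
side wax_mid [([483.3, 82.6, 17.0], 0.9)]
side weight_mid [([466.5, -81.8, 109.0], 0.44)]
side insert_mid [([576.3, 72.9, 12.9], 0.57), ([540.5, -64.3, 61.5], 0.51)]
side dropper_mid [([512.7, -221.5, 49.3], 0.72)]
top controller [([542.8, -63.9, 0.5], 0.92)]
top guard_hinge [([620.1, -41.8, 109.3], 0.81)]
top lift_bar [([469.3, -81.3, 107.9], 0.83)]
top catch [([562.7, 12.5, 61.7], 0.63)]
top knob []
top knob_grip []
top pointer [([620.3, -41.7, 111.5], 0.3)]
top dial []
top wax_mid [([482.4, 84.2, 15.1], 0.68)]
top weight_mid []
top insert_mid [([576.2, 71.6, 14.7], 0.66)]
top dropper_mid [([512.9, -226.1, 45.7], 0.67)]
a.png
side_50.png
top_700.png
```

View pics/side_50.png

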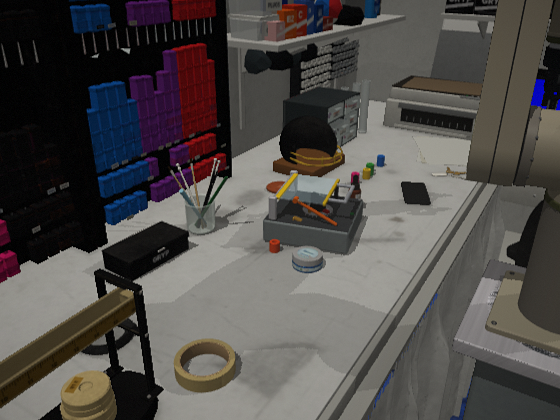

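View pics/top_700.png

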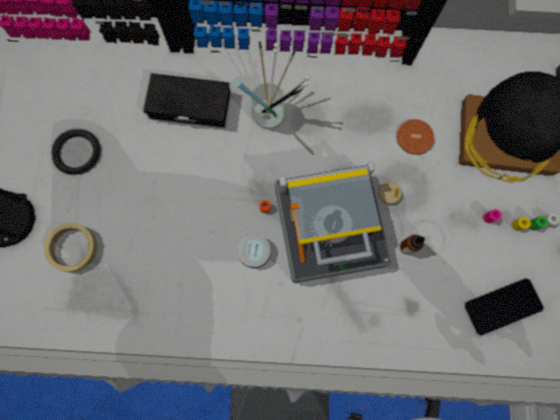

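The side and top views show the controller with its guard shut. In the top view the guard plate is around (335,205) and the lift bar around (343,243). The wax pot is at (255,252), the dropper at (412,243), the weight at (391,193) and the insert at (265,207). The hinge, bar and knob positions agree on a controller yaw of about 14°.

```bash
cat >> h.py <<'E'
from scipy.spatial.transform import Rotation as Ro
def plan(P,yaw,n,start=None):
    s=sense(); p0,r0=start or (np.array(s['tool_pos']),Ro.from_euler('xyz',s['tcp_rot'],degrees=True))
    r1=Ro.from_euler('xyz',[180,0,yaw],degrees=True); rv=(r0.inv()*r1).as_rotvec()/n
    d=(np.array(P)-p0)/n; r=r0
    for i in range(n):
        print([round(float(v),2) for v in r.inv().apply(d)]+[round(float(v),4) for v in rv]); r=r*Ro.from_rotvec(rv)
E
python3 -c "
from h import *
plan([468,-81.5,205],104.3,15)"
```

```text
[29.25, -27.87, 0.19, -0.0, -0.0, -0.1066]
[32.05, -24.59, 0.19, -0.0, -0.0, -0.1066]
[34.49, -21.04, 0.19, -0.0, -0.0, -0.1066]
[36.53, -17.25, 0.19, -0.0, -0.0, -0.1066]
[38.16, -13.27, 0.19, -0.0, -0.0, -0.1066]
[39.35, -9.13, 0.19, -0.0, -0.0, -0.1066]
[40.1, -4.89, 0.19, -0.0, -0.0, -0.1066]
[40.4, -0.59, 0.19, -0.0, -0.0, -0.1066]
[40.23, 3.71, 0.19, -0.0, -0.0, -0.1066]
[39.61, 7.97, 0.19, -0.0, -0.0, -0.1066]
[38.53, 12.14, 0.19, -0.0, -0.0, -0.1066]
[37.02, 16.17, 0.19, -0.0, -0.0, -0.1066]
[35.09, 20.02, 0.19, -0.0, -0.0, -0.1066]
[32.76, 23.64, 0.19, -0.0, -0.0, -0.1066]
[30.06, 27.0, 0.19, -0.0, -0.0, -0.1066]
```

>>> apply_moves(
  rows=[
    [29.3,-27.9,0,0,0,-0.107],
    [32,-24.6,0,0,0,-0.107],
    [34.5,-21,0,0,0,-0.107],
    [36.5,-17.2,0,0,0,-0.107],
    [38.2,-13.3,0,0,0,-0.107],
  ],
)

```text
time: 1.92
tool_pos: [244.1, -416.3, 207.9]
tcp_rot: [180.0, 0.0, 43.5]
ft_force: [0.6, -0.3, -0.3]
finger_gap: 85.2
grip_force: 0.0
```

>>> apply_moves(
  rows=[
    [39.3,-9.1,0,0,0,-0.107],
    [40.1,-4.9,0,0,0,-0.107],
    [40.4,-0.6,0,0,0,-0.107],
    [40.2,3.7,0,0,0,-0.107],
    [39.6,8,0,0,0,-0.107],
  ],
  fingers=28,
)

```text
time: 2.55
tool_pos: [355.9, -248.1, 208.0]
tcp_rot: [180.0, 0.0, 74.2]
ft_force: [0.3, -0.5, -0.6]
finger_gap: 27.8
grip_force: 0.0
```

>>> apply_moves(
  rows=[
    [38.5,12.1,0,0,0,-0.107],
    [37,16.2,0,0,0,-0.107],
    [35.1,20,0,0,0,-0.107],
    [32.8,23.6,0,0,0,-0.107],
    [30,27,0,0,0,-0.107],
  ],
)

```text
time: 3.18
tool_pos: [467.4, -79.6, 208.0]
tcp_rot: [180.0, 0.0, 104.8]
ft_force: [0.8, -1.3, 0.2]
finger_gap: 27.7
grip_force: 0.0
```

>>> apply_moves(
  rows=[
    [0,0,0,0,0,0],
    [0,0,0,0,0,0],
    [0,0,0,0,0,0],
    [0,0,0,0,0,0],
    [0,0,0,0,0,0],
  ],
)

```text
time: 3.8
tool_pos: [466.5, -81.3, 207.9]
tcp_rot: [180.0, 0.0, 104.5]
ft_force: [0.7, -0.4, -0.4]
finger_gap: 28.4
grip_force: 0.0
```

```bash
python3 - <<'E'
from h import *
st()
p,d=save('wrist'); cv2.imwrite('pics/w1.png',p[:,:,::-1])
for n in ('lift_bar','knob_grip','guard_hinge','catch','controller','knob','pointer','dial'):
    print(n,[(np.round(q['xyz'],1).tolist(),round(q['confidence'],2)) for q in models.place_of(n,'wrist')[:2]])
E
```

```text
{'time': 3.8, 'joint_pos': [-16.095, -12.521, 104.665, -0.0, 87.848, -30.638], 'tool_pos': [466.486, -81.311, 207.861], 'tcp_rot': [179.993, 0.004, 104.543], 'ft_force': [0.749, -0.361, -0.362], 'wrist_torque': [-0.047, -0.028, 0.008], 'grip_force': 0.0, 'finger_gap': 28.4}
lift_bar [([466.9, -81.5, 108.9], 0.7)]
knob_grip []
guard_hinge [([623.5, -46.2, 111.5], 0.76)]
catch [([561.7, 13.9, 64.8], 0.56)]
controller [([539.2, -64.0, -3.3], 0.89), ([625.1, -48.7, 109.9], 0.57)]
knob []
pointer [([514.3, -59.6, 62.9], 0.59)]
dial []
```

View pics/w1.png

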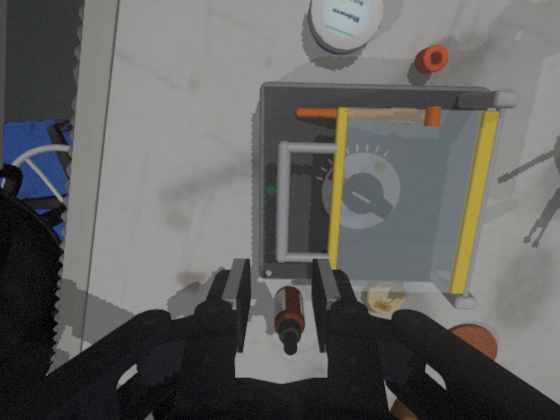

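The wrist view shows the bar from (284,147) to (281,258), centred between the fingers. The yellow edge is at x≈340, the knob centre near (362,190), the red pointer near (331,173) and the brass post near (380,167). The bar position agrees with the other cameras, so I'm going down to grip it.

>>> apply_moves(
  rows=[
    [0,0,25,0,0,0],
    [0,0,25,0,0,0],
    [0,0,25,0,0,0],
    [0,0,22,0,0,0],
    [0,0,20,0,0,0],
  ],
)

```text
time: 4.88
tool_pos: [466.4, -80.7, 89.9]
tcp_rot: [-180.0, -0.0, 104.6]
ft_force: [-0.4, 0.0, 0.3]
finger_gap: 28.0
grip_force: 0.0
```

>>> apply_moves(
  rows=[
    [0,0,0,0,0,0],
    [0,0,0,0,0,0],
    [0,0,0,0,0,0],
    [0,0,0,0,0,0],
    [0,0,0,0,0,0],
  ],
  fingers=0,
  grip_force=20,
)

```text
time: 5.5
tool_pos: [467.0, -81.1, 91.4]
tcp_rot: [180.0, 0.0, 104.6]
ft_force: [-0.2, -0.4, 2.9]
finger_gap: 0.0
grip_force: 1.4
```

```bash
python3 - <<'E'
from h import *
st()
E
```

```text
{'time': 5.5, 'joint_pos': [-16.036, -7.326, 112.519, -0.015, 74.751, -30.637], 'tool_pos': [467.008, -81.058, 91.407], 'tcp_rot': [179.959, 0.041, 104.605], 'ft_force': [-0.245, -0.398, 2.91], 'wrist_torque': [-0.095, 0.009, 0.021], 'grip_force': 1.436, 'finger_gap': 0.011}
```

```bash
python3 - <<'E'
from h import *
p,d=save('wrist'); cv2.imwrite('pics/w2.png',p[:,:,::-1])
for n in ('lift_bar','guard_hinge'):
    print(n,[(np.round(q['xyz'],1).tolist(),round(q['confidence'],2)) for q in models.place_of(n,'wrist')[:2]])
p,d=save('side');cv2.imwrite('pics/s2.png',cv2.resize(p[130:270,220:420],None,fx=3,fy=3)[:,:,::-1])
for n in ('lift_bar','guard_hinge'):
    print(n,[(np.round(q['xyz'],1).tolist(),round(q['confidence'],2)) for q in models.place_of(n,'side')[:2]])
E
```

```text
lift_bar [([465.0, -79.0, 107.5], 0.87)]
guard_hinge []
lift_bar [([467.7, -81.7, 108.5], 0.94)]
guard_hinge [([622.7, -43.7, 111.3], 0.85), ([559.6, 14.3, 60.3], 0.34)]
```

View pics/w2.png

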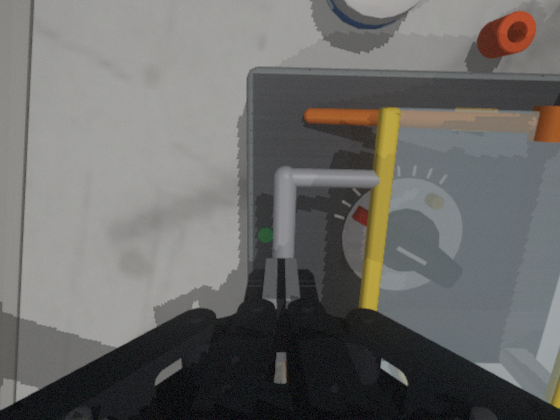

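View pics/s2.png

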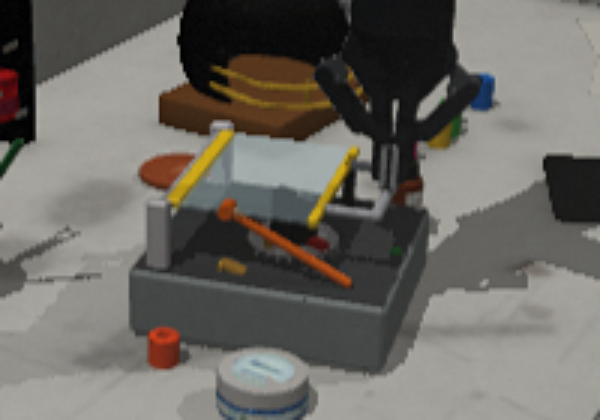

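The side view shows the fingers at the bar, but the reported opening is 0. I'm zooming in on the pads.

```bash
python3 - <<'E'
from h import *
st()
p=cv2.imread('pics/w2.png');cv2.imwrite('pics/w2z.png',cv2.resize(p[220:400,200:370],None,fx=3.3,fy=3.3,interpolation=cv2.INTER_CUBIC))
_,d=eyes.snapshot('wrist'); print(d[225:330:8,240:325:6].astype(int)); print(eyes.get_calibration('wrist'))
E
```

```text
{'time': 5.8, 'joint_pos': [-16.037, -7.316, 112.519, -0.013, 74.742, -30.641], 'tool_pos': [467.03, -81.063, 91.324], 'tcp_rot': [179.959, 0.039, 104.607], 'ft_force': [-0.392, -0.692, 5.606], 'wrist_torque': [-0.161, 0.101, -0.017], 'grip_force': 2.768, 'finger_gap': -0.106}
[[272 271 210 209 208 207 151 150 150 154 209 208 209 208 208]
 [273 273 209 208 206 207 151 151 152 156 210 211 209 209 210]
 [275 276 213 211 208 210 153 152 154 212 211 210   0 211 212]
 [278 276 215 212 213 213 155 154 154 212 212 213   0 213 213]
 [281 280 216 216 214 214 156 154 155 214 215 214 214 214 215]
 [281 283 217 216 215 143 143 143 142 143 216 216 216 216 218]
 [284 284 144 146 135 136 136 136 137 136 144 145 145 217 218]
 [285 286 139 139 131 129 129 130 129 130 137 138 138 218 219]
 [288 133 133 132 124 124 124 124 124 124 132 133 131 220 221]
 [290 126 127 126 119 118 119 119 118 119 126 127 126 222 223]
 [112 112 110 109 112 112 120 119 112 112 111 110 109 113 223]
 [  0 108 108 108 108 108 120 120 108 109 107 108 108 108 108]
 [104 104 104 106 104 103 120 122 108 104 104 103 103 105 104]
 [ 99 101 100 100 100 100 121 123 110 100 101 101 100 101 100]]
{'intrinsics': array([[345.08448086,   0.        , 280.81022722],
       [  0.        , 345.08448086, 211.95668481],
       [  0.        ,   0.        ,   1.        ]]), 'mount': array([[ 8.40296910e-05, -9.56708631e-01, -2.91047398e-01,
         7.40957760e+01],
       [ 9.99999884e-01, -5.77810942e-05,  4.78648336e-04,
        -1.24496356e+00],
       [-4.74744031e-04, -2.91047404e-01,  9.56708515e-01,
        -1.66558974e+02],
       [ 0.00000000e+00,  0.00000000e+00,  0.00000000e+00,
         1.00000000e+00]])}
```

View pics/w2z.png

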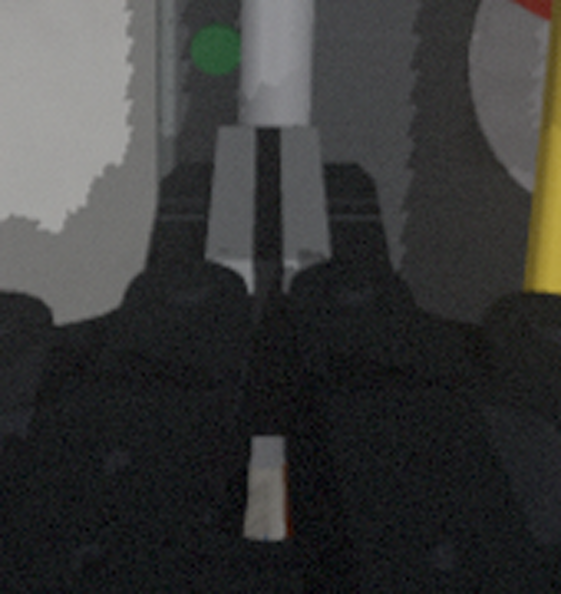

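The zoom shows the pads shut, ending in a line at row 258 just above the bar top. The bar runs on beneath them, and there is an upward force, so the fingertips seem to be higher than the stated TCP. I'll raise, open and measure the tips with the wrist depth.

>>> apply_moves(
  rows=[
    [0,0,-10,0,0,0],
    [0,0,-10,0,0,0],
    [0,0,-10,0,0,0],
    [0,0,0,0,0,0],
    [0,0,0,0,0,0],
  ],
)

```text
time: 6.48
tool_pos: [466.6, -80.8, 120.7]
tcp_rot: [-180.0, -0.0, 104.6]
ft_force: [-0.4, 0.0, -1.0]
finger_gap: 0.1
grip_force: 0.0
```

```bash
cat >> h.py <<'E'
def tips():
    s=sense(); p,d=eyes.snapshot('wrist'); c=eyes.get_calibration('wrist'); K=c['intrinsics'];M=c['mount']
    v,u=np.mgrid[:420,:560]; P=np.stack([(u-K[0,2])/K[0,0]*d,(v-K[1,2])/K[1,1]*d,d],-1)@M[:3,:3].T+M[:3,3]
    P[d==0]=np.nan; return s,p,d,P
E
python3 - <<'E'
from h import *
s,p,d,P=tips(); st()
for u in (262,268,274,280,286,292,298): print(u,[tuple(np.round(P[r,u]).tolist()) for r in range(220,290,6)])
E
```

```text
{'time': 6.525, 'joint_pos': [-16.027, -9.075, 110.92, 0.002, 78.191, -30.64], 'tool_pos': [466.364, -80.685, 120.403], 'tcp_rot': [-179.97, -0.02, 104.612], 'ft_force': [-0.245, 0.786, -0.003], 'wrist_torque': [-0.037, 0.046, -0.004], 'grip_force': 0.0, 'finger_gap': -0.021}
262 [(-0.0, -14.0, 58.0), (-5.0, -14.0, 60.0), (-9.0, -14.0, 60.0), (-14.0, -14.0, 60.0), (-19.0, -14.0, 60.0), (-23.0, -15.0, 61.0), (-28.0, -15.0, 60.0), (-33.0, -15.0, 61.0), (-37.0, -15.0, 60.0), (7.0, -9.0, -36.0), (7.0, -9.0, -41.0), (7.0, -9.0, -46.0)]
268 [(0.0, -10.0, 58.0), (-5.0, -10.0, 59.0), (-9.0, -10.0, 59.0), (-14.0, -10.0, 59.0), (-19.0, -10.0, 61.0), (-23.0, -10.0, 61.0), (-28.0, -10.0, 61.0), (11.0, -7.0, -32.0), (11.0, -6.0, -38.0), (11.0, -6.0, -44.0), (11.0, -6.0, -48.0), (11.0, -6.0, -52.0)]
274 [(16.0, -5.0, 10.0), (13.0, -5.0, 9.0), (9.0, -5.0, 10.0), (6.0, -5.0, 10.0), (3.0, -5.0, 9.0), (-1.0, -5.0, 7.0), (-4.0, -5.0, 8.0), (11.0, -4.0, -32.0), (11.0, -4.0, -38.0), (11.0, -4.0, -44.0), (12.0, -4.0, -50.0), (12.0, -4.0, -54.0)]
280 [(17.0, -2.0, 5.0), (14.0, -2.0, 6.0), (11.0, -2.0, 6.0)
[... 196 characters left out ...]
 6.0), (14.0, 2.0, 5.0), (11.0, 2.0, 6.0), (7.0, 2.0, 6.0), (4.0, 2.0, 6.0), (1.0, 2.0, 5.0), (-3.0, 2.0, 5.0), (12.0, 1.0, -33.0), (11.0, 1.0, -38.0), (11.0, 1.0, -43.0), (11.0, 1.0, -49.0), (11.0, 1.0, -53.0)]
292 [(16.0, 5.0, 9.0), (13.0, 5.0, 8.0), (9.0, 5.0, 10.0), (-14.0, 7.0, 61.0), (-19.0, 7.0, 60.0), (-23.0, 7.0, 61.0), (-28.0, 7.0, 60.0), (11.0, 4.0, -32.0), (11.0, 3.0, -37.0), (11.0, 3.0, -43.0), (12.0, 3.0, -49.0), (11.0, 3.0, -53.0)]
298 [(-0.0, 11.0, 59.0), (-5.0, 11.0, 61.0), (-10.0, 11.0, 60.0), (-14.0, 11.0, 61.0), (-18.0, 11.0, 60.0), (-23.0, 11.0, 60.0), (-28.0, 11.0, 60.0), (-32.0, 11.0, 60.0), (-37.0, 11.0, 60.0), (7.0, 6.0, -36.0), (7.0, 6.0, -40.0), (11.0, 5.0, -53.0)]
```

>>> apply_moves(
  rows=[
    [0,0,0,0,0,0],
    [0,0,0,0,0,0],
    [0,0,0,0,0,0],
    [0,0,0,0,0,0],
    [0,0,0,0,0,0],
  ],
  fingers=28,
)

```text
time: 7.15
tool_pos: [466.6, -80.8, 120.8]
tcp_rot: [-180.0, -0.0, 104.6]
ft_force: [0.1, -0.5, 0.5]
finger_gap: 28.0
grip_force: 0.0
```

```bash
python3 - <<'E'
from h import *
s,p,d,P=tips(); st()
m=(np.abs(P[...,0])<14)&(np.abs(P[...,1])<40)&(P[...,2]<5)
q=P[m]; i=np.argsort(-q[:,2]); print(len(q),np.round(q[i[:60:4]],1).tolist())
E
```

```text
{'time': 7.2, 'joint_pos': [-16.03, -9.084, 110.885, 0.001, 78.199, -30.639], 'tool_pos': [466.666, -80.804, 120.799], 'tcp_rot': [179.999, -0.0, 104.609], 'ft_force': [0.358, 0.299, 0.036], 'wrist_torque': [-0.007, 0.003, -0.05], 'grip_force': 0.0, 'finger_gap': 27.757}
18161 [[-3.0, 0.6, 5.0], [-7.7, 0.0, 5.0], [-0.6, -0.5, 4.9], [-12.5, -1.6, 4.9], [0.6, 39.2, 4.9], [-13.7, 1.1, 4.9], [-10.7, -0.5, 4.9], [-0.6, -2.1, 4.8], [-8.8, 1.7, 4.8], [12.0, -1.1, 4.8], [-10.0, 0.6, 4.8], [13.2, 2.1, 4.7], [9.8, -0.0, 4.7], [-8.8, 0.0, 4.7], [4.7, 0.5, 4.6]]
```

With the arm clear, the depth puts the shut tips at tool z ≈ −29, while the housing still reads z = 60. So the real fingers end about 29 mm short of the reported TCP. I'll go down that much further, watching the force.

>>> apply_moves(
  rows=[
    [0,0,8,0,0,0],
    [0,0,8,0,0,0],
    [0,0,8,0,0,0],
    [0,0,8,0,0,0],
    [0,0,0,0,0,0],
  ],
)

```text
time: 7.82
tool_pos: [465.9, -80.6, 87.7]
tcp_rot: [-179.9, -0.1, 104.6]
ft_force: [-0.6, 0.0, 0.4]
finger_gap: 28.1
grip_force: 0.0
```

>>> apply_moves(
  rows=[
    [0,0,6,0,0,0],
    [0,0,6,0,0,0],
    [0,0,6,0,0,0],
    [0,0,6,0,0,0],
    [0,0,0,0,0,0],
  ],
)

```text
time: 8.45
tool_pos: [466.1, -80.6, 64.1]
tcp_rot: [-179.9, -0.0, 104.6]
ft_force: [-0.0, 0.6, 0.3]
finger_gap: 27.6
grip_force: 0.0
```

>>> apply_moves(
  rows=[
    [0,0,0,0,0,0],
    [0,0,0,0,0,0],
    [0,0,0,0,0,0],
    [0,0,0,0,0,0],
    [0,0,0,0,0,0],
  ],
  fingers=0,
  grip_force=25,
)

```text
time: 9.07
tool_pos: [467.7, -80.6, 65.4]
tcp_rot: [179.9, 0.0, 104.6]
ft_force: [4.5, 2.5, -1.1]
finger_gap: 9.1
grip_force: 24.6
```

>>> apply_moves(
  rows=[
    [0,0.8,-15.8,0,0,0],
    [0,2.4,-15.6,0,0,0],
    [0,3.9,-15.3,0,0,0],
    [0,5.4,-14.8,0,0,0],
    [0,6.9,-14.2,0,0,0],
  ],
)

```text
time: 9.7
tool_pos: [487.8, -75.8, 141.3]
tcp_rot: [179.7, 0.1, 104.6]
ft_force: [21.9, 1.6, -14.7]
finger_gap: 8.8
grip_force: 25.6
```

>>> apply_moves(
  rows=[
    [0,0,0,0,0,0],
    [0,0,0,0,0,0],
    [0,0,0,0,0,0],
    [0,0,0,0,0,0],
    [0,0,0,0,0,0],
  ],
)

```text
time: 10.32
tool_pos: [487.6, -75.9, 140.6]
tcp_rot: [179.7, 0.1, 104.6]
ft_force: [15.1, 0.7, -9.9]
finger_gap: 9.0
grip_force: 25.6
```

>>> apply_moves(
  rows=[
    [0,1.5,0.8,0,0,0],
    [0,1.5,0.8,0,0,0],
    [0,0,0,0,0,0],
    [0,0,0,0,0,0],
    [0,0,0,0,0,0],
  ],
)

```text
time: 10.95
tool_pos: [486.6, -76.0, 138.7]
tcp_rot: [-179.8, 0.0, 104.6]
ft_force: [-7.1, -3.9, 4.0]
finger_gap: 9.1
grip_force: 26.5
```

>>> apply_moves(
  rows=[
    [0,7.4,-13.9,0,0,0],
    [0,9.6,-12.6,0,0,0],
    [0,10.8,-11.6,0,0,0],
    [0,11.9,-10.4,0,0,0],
    [0,12.8,-9.2,0,0,0],
  ],
)

```text
time: 11.58
tool_pos: [539.0, -63.5, 197.8]
tcp_rot: [-179.9, 0.1, 104.5]
ft_force: [-1.9, -7.4, 2.0]
finger_gap: 8.9
grip_force: 25.4
```

>>> apply_moves(
  rows=[
    [0,0,0,0,0,0],
    [0,0,0,0,0,0],
    [0,0,0,0,0,0],
    [0,0,0,0,0,0],
    [0,0,0,0,0,0],
  ],
)

```text
time: 12.2
tool_pos: [538.9, -63.5, 197.8]
tcp_rot: [-180.0, 0.1, 104.5]
ft_force: [-3.6, -5.7, 5.3]
finger_gap: 8.9
grip_force: 25.8
```

>>> apply_moves(
  rows=[
    [-0.4,13.7,-7.9,0,0,0],
    [0,14.4,-6.5,0,0,0],
    [-0.2,15,-5,0,0,0],
    [0,15.4,-3.5,0,0,0],
    [-0.2,15.7,-1.9,0,0,0],
  ],
)

```text
time: 12.82
tool_pos: [611.6, -45.6, 222.2]
tcp_rot: [-180.0, 0.1, 104.5]
ft_force: [-0.8, -8.0, 0.6]
finger_gap: 8.9
grip_force: 25.4
```

>>> apply_moves(
  rows=[
    [0,0,0,0,0,0],
    [0,0,0,0,0,0],
    [0,0,0,0,0,0],
    [0,0,0,0,0,0],
    [0,0,0,0,0,0],
  ],
)

```text
time: 13.45
tool_pos: [611.3, -45.6, 222.3]
tcp_rot: [180.0, 0.1, 104.5]
ft_force: [-0.4, -6.6, 3.0]
finger_gap: 8.9
grip_force: 25.4
```

>>> apply_moves(
  rows=[
    [-0.5,15.8,-0.3,0,0,0],
    [0,15.8,1.3,0,0,0],
    [0,15.5,2.8,0,0,0],
    [0,15.2,4.4,0,0,0],
    [0,14.7,5.9,0,0,0],
  ],
)

```text
time: 14.08
tool_pos: [686.5, -27.1, 207.9]
tcp_rot: [-180.0, 0.2, 104.5]
ft_force: [-1.3, -8.9, -0.6]
finger_gap: 9.0
grip_force: 24.9
```

>>> apply_moves(
  rows=[
    [0,0,0,0,0,0],
    [0,0,0,0,0,0],
    [0,0,0,0,0,0],
    [0,0,0,0,0,0],
    [0,0,0,0,0,0],
  ],
)

```text
time: 14.7
tool_pos: [686.2, -27.1, 208.0]
tcp_rot: [180.0, 0.2, 104.5]
ft_force: [1.9, -6.5, 1.8]
finger_gap: 8.9
grip_force: 25.2
```

```bash
python3 - <<'E'
from h import *
st()
p,d=save('side');cv2.imwrite('pics/s3.png',cv2.resize(p[110:270,220:420],None,fx=3,fy=3)[:,:,::-1])
for n in ('lift_bar','catch'):
    print(n,[(np.round(q['xyz'],1).tolist(),round(q['confidence'],2)) for q in models.place_of(n,'side')[:2]])
E
```

```text
{'time': 14.7, 'joint_pos': [-6.457, 20.876, 69.65, -0.14, 89.394, -20.97], 'tool_pos': [686.185, -27.09, 207.991], 'tcp_rot': [179.976, 0.159, 104.515], 'ft_force': [1.888, -6.489, 1.816], 'wrist_torque': [-1.057, -0.275, -0.274], 'grip_force': 25.174, 'finger_gap': 8.886}
lift_bar [([684.8, -27.4, 250.4], 0.74)]
catch [([560.3, 13.9, 62.5], 0.97)]
```

View pics/s3.png

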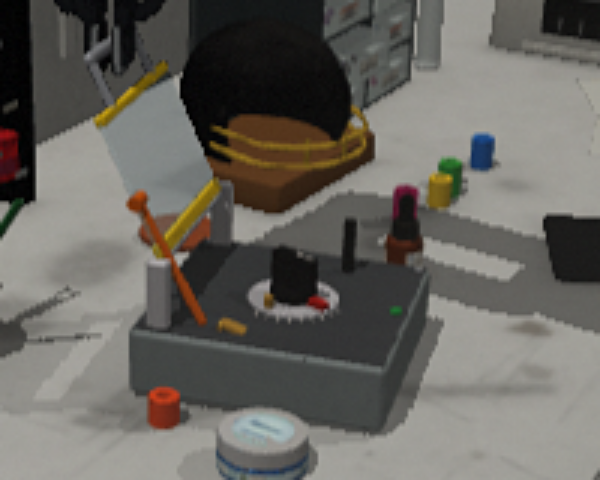

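The side view shows the guard leaning back past upright, with the orange stay's foot at (203,322) behind the brass catch at (232,326). I'll ease it back towards the catch while holding on, then release.

>>> apply_moves(
  rows=[
    [0,-14.7,-5.9,0,0,0],
    [0,-15.2,-4.4,0,0,0],
    [0,-15.5,-2.8,0,0,0],
    [0,-12.6,-1,0,0,0],
    [0,0,0,0,0,0],
  ],
)

```text
time: 15.48
tool_pos: [629.6, -40.3, 222.4]
tcp_rot: [179.9, 0.1, 104.6]
ft_force: [1.8, -4.5, 4.9]
finger_gap: 9.2
grip_force: 25.7
```

>>> apply_moves(
  rows=[
    [0,0,0,0,0,0],
    [0,0,0,0,0,0],
    [0,0,0,0,0,0],
    [0,0,0,0,0,0],
    [0,0,0,0,0,0],
  ],
  fingers=34,
)

```text
time: 16.1
tool_pos: [629.7, -39.6, 221.2]
tcp_rot: [-180.0, -0.0, 104.6]
ft_force: [0.4, 0.0, 0.5]
finger_gap: 33.9
grip_force: 0.0
```

```bash
python3 - <<'E'
from h import *
st()
for n in ('side',):
    p,d=save('side')
    print([(np.round(q['xyz'],1).tolist(),round(q['confidence'],2)) for q in models.place_of('lift_bar','side')[:2]])
E
```

```text
{'time': 16.1, 'joint_pos': [-8.252, 11.957, 78.878, 0.003, 89.179, -22.868], 'tool_pos': [629.659, -39.557, 221.228], 'tcp_rot': [-179.988, -0.008, 104.616], 'ft_force': [0.354, 0.038, 0.477], 'wrist_torque': [0.036, -0.013, -0.022], 'grip_force': 0.0, 'finger_gap': 33.897}
[([617.6, -45.5, 266.4], 0.55)]
```

>>> apply_moves(
  rows=[
    [0,0,-12,0,0,0],
    [0,0,-16,0,0,0],
    [0,0,-16,0,0,0],
    [0,0,-16,0,0,0],
    [0,0,-16,0,0,0],
  ],
)

```text
time: 16.82
tool_pos: [629.8, -39.7, 299.0]
tcp_rot: [180.0, 0.0, 104.6]
ft_force: [-0.1, 0.3, 0.6]
finger_gap: 34.0
grip_force: 0.0
```

>>> apply_moves(
  rows=[
    [0,-36,0,0,0,0],
    [0,-36,0,0,0,0],
    [0,-36,0,0,0,0],
    [0,-36,0,0,0,0],
    [0,0,0,0,0,0],
  ],
  fingers=50,
)

```text
time: 17.45
tool_pos: [489.1, -76.5, 298.6]
tcp_rot: [179.9, 0.0, 104.5]
ft_force: [1.1, 0.5, 0.7]
finger_gap: 50.2
grip_force: 0.0
```

>>> apply_moves(
  rows=[
    [0,0,0,0,0,0],
    [0,0,0,0,0,0],
    [0,0,0,0,0,0],
    [0,0,0,0,0,0],
    [0,0,0,0,0,0],
  ],
)

```text
time: 18.08
tool_pos: [490.4, -75.9, 297.3]
tcp_rot: [-180.0, -0.0, 104.6]
ft_force: [-0.9, 0.4, 0.1]
finger_gap: 50.2
grip_force: 0.0
```

```bash
python3 - <<'E'
from h import *
st()
p1,d=save('wrist')
for c in ('side','top','wrist'):
    if c!='wrist': p,d=eyes.snapshot(c)
    if c=='side': ps=p
    for n in ('lift_bar','knob','knob_grip','pointer','dial','controller','guard_hinge'):
        print(c,n,[(np.round(q['xyz'],1).tolist(),round(q['confidence'],2)) for q in models.place_of(n,c)[:2]])
a=ps[120:270,220:420]; a=cv2.resize(a,(560,420))
cv2.imwrite('pics/c4.png',cv2.resize(np.hstack([p1,a]),(800,300))[:,:,::-1])
E
```

```text
{'time': 18.075, 'joint_pos': [-14.719, -9.842, 93.101, 0.001, 96.76, -29.339], 'tool_pos': [490.402, -75.886, 297.256], 'tcp_rot': [-179.984, -0.009, 104.621], 'ft_force': [-0.917, 0.364, 0.14], 'wrist_torque': [-0.001, -0.007, -0.041], 'grip_force': 0.0, 'finger_gap': 50.237}
side lift_bar [([619.9, -44.6, 266.4], 0.59)]
side knob [([541.7, -63.2, 61.8], 0.57), ([561.3, 12.5, 62.7], 0.45)]
side knob_grip [([540.2, -65.5, 93.4], 0.72), ([513.1, -222.1, 51.7], 0.3)]
side pointer [([507.9, -59.2, 67.1], 0.52), ([482.9, 84.6, 14.4], 0.44)]
side dial [([535.1, -61.6, 59.1], 0.6), ([540.9, -64.7, 94.1], 0.55)]
side controller [([538.5, -62.9, -0.4], 0.74), ([559.3, 17.2, 61.9], 0.43)]
side guard_hinge [([621.2, -43.9, 112.0], 0.64)]
top lift_bar [([620.5, -43.8, 264.2], 0.64)]
top knob []
top knob_grip []
top pointer []
top dial [([535.0, -62.9, 60.0], 0.81)]
top controller [([542.1, -64.3, 0.3], 0.59)]
top guard_hinge [([621.3, -44.2, 110.9], 0.66)]
wrist lift_bar [([622.4, -45.3, 268.8], 0.89)]
wrist knob [([538.8, -62.6, 59.5], 0.73)]
wrist knob_grip [([543.9, -64.0, 87.6], 0.62)]
wrist pointer []
wrist dial [([534.5, -68.4, 56.3], 0.8)]
wrist controller [([538.8, -62.1, -3.8], 0.66)]
wrist guard_hinge [([623.1, -48.3, 106.9], 0.86), ([574.4, 71.3, 12.1], 0.63)]
```

View pics/c4.png

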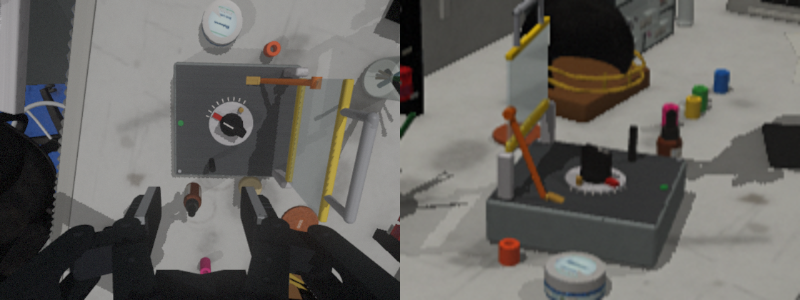

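The guard stands upright with the stay propped behind the catch. In the wrist half the knob is near (231,122) with its red pointer to the upper left. Next I'll measure the knob axis and bar direction from the wrist depth.

```bash
python3 - <<'E'
from h import *
s,p,d,P=tips()
W=Ro.from_euler('xyz',s['tcp_rot'],degrees=True).apply(P.reshape(-1,3)).reshape(P.shape)+s['tool_pos']
near=np.hypot(W[...,0]-540,W[...,1]+64)<45
k=near&(W[...,2]>90)&(W[...,2]<110); q=W[k]; print(len(q),np.median(q[:,2]))
print(cv2.minAreaRect((q[:,:2]).astype(np.float32)))
hsv=cv2.cvtColor(p,cv2.COLOR_RGB2HSV); 
red=near&(hsv[...,1]>140)&((hsv[...,0]<8)|(hsv[...,0]>172))&(hsv[...,2]>70); r=W[red]; print('red',len(r),r.mean(0),cv2.minAreaRect(r[:,:2].astype(np.float32)))
br=near&(hsv[...,1]>80)&(hsv[...,0]>10)&(hsv[...,0]<28)&(hsv[...,2]>60); b=W[br]; print('brass',len(b),b.mean(0) if len(b) else 0, b[:8].round(0).tolist())
gr=near&(hsv[...,1]<40)&(hsv[...,2]>110)&(W[...,2]<70); g=W[gr]; print('ring',len(g),cv2.minEnclosingCircle(g[:,:2].astype(np.float32)))
E
```

```text
488 99.04216298244728
((537.0367431640625, -63.889801025390625), (14.019635200500488, 39.97748947143555), 74.97987365722656)
red 78 [512.16496544 -57.47223204  67.82816813] ((511.83538818359375, -57.50676727294922), (7.185635089874268, 13.231489181518555), 78.0164794921875)
brass 42 [543.26209627 -39.89264836 106.51765847] [[542.0, -35.0, 71.0], [543.0, -35.0, 71.0], [544.0, -34.0, 72.0], [545.0, -34.0, 71.0], [546.0, -34.0, 71.0], [541.0, -37.0, 71.0], [542.0, -36.0, 70.0], [543.0, -36.0, 73.0]]
ring 1681 ((536.0557861328125, -60.966060638427734), 40.712196350097656)
```

Knob top: centre (537, −64), 14 × 40 mm, pointer towards 165° world (0.51 rad from controller −x). These sizes and the height of 99 mm match what was given.

```bash
python3 -c "
from h import *
plan([538.3,-63.9,297],165.2,10)"
```

```text
[-0.04, 4.95, 0.04, -0.0, -0.0, -0.1058]
[-0.56, 4.92, 0.04, -0.0, -0.0, -0.1058]
[-1.08, 4.83, 0.04, -0.0, -0.0, -0.1058]
[-1.58, 4.69, 0.04, -0.0, -0.0, -0.1058]
[-2.07, 4.5, 0.04, -0.0, -0.0, -0.1058]
[-2.53, 4.25, 0.04, -0.0, -0.0, -0.1058]
[-2.97, 3.96, 0.04, -0.0, -0.0, -0.1058]
[-3.37, 3.63, 0.04, -0.0, -0.0, -0.1058]
[-3.73, 3.25, 0.04, -0.0, -0.0, -0.1058]
[-4.06, 2.84, 0.04, -0.0, -0.0, -0.1058]
```

>>> apply_moves(
  rows=[
    [0,5,0,0,0,-0.106],
    [-0.6,4.9,0,0,0,-0.106],
    [-1.1,4.8,0,0,0,-0.106],
    [-1.6,4.7,0,0,0,-0.106],
    [-2.1,4.5,0,0,0,-0.106],
  ],
  fingers=40,
)

```text
time: 19.95
tool_pos: [514.5, -69.9, 297.4]
tcp_rot: [180.0, -0.0, 135.2]
ft_force: [-0.5, -0.3, -0.3]
finger_gap: 40.0
grip_force: 0.0
```

>>> apply_moves(
  rows=[
    [-2.5,4.3,0,0,0,-0.106],
    [-3,4,0,0,0,-0.106],
    [-3.4,3.6,0,0,0,-0.106],
    [-3.7,3.3,0,0,0,-0.106],
    [-4.1,2.8,0,0,0,-0.106],
  ],
)

```text
time: 20.58
tool_pos: [538.6, -63.8, 297.3]
tcp_rot: [180.0, -0.0, 165.5]
ft_force: [-0.5, 0.3, -1.0]
finger_gap: 39.7
grip_force: 0.0
```

>>> apply_moves(
  rows=[
    [0,0,35,0,0,0],
    [0,0,35,0,0,0],
    [0,0,35,0,0,0],
    [0,0,35,0,0,0],
    [0,0,0,0,0,0],
  ],
)

```text
time: 21.2
tool_pos: [535.9, -63.3, 154.1]
tcp_rot: [-180.0, -0.4, 165.3]
ft_force: [0.2, -0.2, -0.9]
finger_gap: 40.0
grip_force: 0.0
```

```bash
python3 - <<'E'
from h import *
st()
s,p,d,P=tips()
W=Ro.from_euler('xyz',s['tcp_rot'],degrees=True).apply(P.reshape(-1,3)).reshape(P.shape)+s['tool_pos']
near=np.hypot(W[...,0]-538,W[...,1]+64)<45
k=near&(W[...,2]>90)&(W[...,2]<106); q=W[k]; print(len(q),np.median(q[:,2]),cv2.minAreaRect((q[:,:2]).astype(np.float32)))
cv2.imwrite('pics/w5.png',p[:,:,::-1])
print([(np.round(q['xyz'],1).tolist(),round(q['confidence'],2)) for q in models.place_of('knob_grip','wrist')[:2]])
E
```

```text
{'time': 21.2, 'joint_pos': [-12.183, 0.332, 98.392, -0.001, 81.654, -87.524], 'tool_pos': [535.937, -63.337, 154.083], 'tcp_rot': [-179.982, -0.377, 165.341], 'ft_force': [0.243, -0.192, -0.866], 'wrist_torque': [0.017, 0.015, -0.018], 'grip_force': 0.0, 'finger_gap': 39.963}
1149 99.05970469823296 ((536.7835083007812, -64.13333129882812), (13.70695972442627, 39.42945098876953), 75.05963897705078)
[([539.7, -64.6, 92.8], 0.6), ([624.6, -50.2, 107.7], 0.41)]
```

>>> apply_moves(
  rows=[
    [0,0,30,0,0,0],
    [0,0,30,0,0,0],
    [0,0,25,0,0,0],
    [0,0,15,0,0,0],
    [0,0,8,0,0,0],
  ],
)

```text
time: 21.92
tool_pos: [539.3, -64.1, 50.1]
tcp_rot: [180.0, 0.1, 165.3]
ft_force: [-0.2, -0.6, 0.7]
finger_gap: 39.7
grip_force: 0.0
```

>>> apply_moves(
  rows=[
    [0,0,0,0,0,0],
    [0,0,0,0,0,0],
    [0,0,0,0,0,0],
    [0,0,0,0,0,0],
    [0,0,0,0,0,0],
  ],
)

```text
time: 22.55
tool_pos: [538.5, -63.9, 49.6]
tcp_rot: [180.0, 0.0, 165.3]
ft_force: [-0.9, -0.0, 0.4]
finger_gap: 39.9
grip_force: 0.0
```

>>> apply_moves(
  rows=[
    [0,0,3.5,0,0,0],
    [0,0,0,0,0,0],
    [0,0,0,0,0,0],
    [0,0,0,0,0,0],
    [0,0,0,0,0,0],
  ],
  fingers=0,
  grip_force=40,
)

```text
time: 23.18
tool_pos: [540.2, -64.3, 47.9]
tcp_rot: [-180.0, 0.2, 165.3]
ft_force: [-1.4, -0.0, 10.7]
finger_gap: 13.2
grip_force: 42.9
```

```bash
python3 -c "
from h import *
st()"
```

```text
{'time': 23.175, 'joint_pos': [-12.186, 6.525, 103.645, -0.01, 69.619, -87.526], 'tool_pos': [540.187, -64.343, 47.875], 'tcp_rot': [-180.0, 0.211, 165.343], 'ft_force': [-1.399, -0.024, 10.729], 'wrist_torque': [-0.09, 0.211, -0.03], 'grip_force': 42.944, 'finger_gap': 13.165}
```

>>> apply_moves(
  rows=[
    [0,0,-2,0,0,0],
    [0,0,0,0,0,0.04],
    [0,0,0,0,0,0.04],
    [0,0,0,0,0,0.04],
    [0,0,0,0,0,0],
  ],
)

```text
time: 23.8
tool_pos: [540.0, -64.4, 48.0]
tcp_rot: [180.0, 0.2, 158.4]
ft_force: [8.3, -2.5, -4.5]
finger_gap: 13.1
grip_force: 41.7
```

```bash
python3 -c "
from h import *
st()"
```

```text
{'time': 23.8, 'joint_pos': [-12.195, 6.503, 103.656, -0.015, 69.644, -80.614], 'tool_pos': [539.982, -64.414, 47.986], 'tcp_rot': [179.982, 0.196, 158.424], 'ft_force': [8.262, -2.498, -4.547], 'wrist_torque': [-0.424, -1.351, -0.069], 'grip_force': 41.662, 'finger_gap': 13.127}
```

>>> apply_moves(
  rows=[
    [-1,0,0.5,0,0,0],
    [0,0,0,0,0,0.08],
    [0,0,0,0,0,0.08],
    [0,0,0,0,0,0.08],
    [0,0,0,0,0,0],
  ],
)

```text
time: 24.42
tool_pos: [539.9, -64.7, 47.9]
tcp_rot: [-180.0, 0.1, 144.7]
ft_force: [0.5, -3.1, 4.5]
finger_gap: 13.1
grip_force: 43.7
```

```bash
python3 -c "
from h import *
st()"
```

```text
{'time': 24.425, 'joint_pos': [-12.215, 6.629, 103.527, -0.032, 69.776, -66.941], 'tool_pos': [539.891, -64.704, 47.918], 'tcp_rot': [-179.999, 0.075, 144.737], 'ft_force': [0.515, -3.139, 4.46], 'wrist_torque': [-0.551, -0.174, -0.082], 'grip_force': 43.725, 'finger_gap': 13.144}
```

>>> apply_moves(
  rows=[
    [0,0,0,0,0,0.08],
    [0,0,-0.4,0,0,0.08],
    [0,0,0,0,0,0.08],
    [0,0,0,0,0,0.08],
    [0,0,0,0,0,0.08],
  ],
)

```text
time: 25.05
tool_pos: [539.5, -65.1, 47.9]
tcp_rot: [-180.0, 0.1, 121.8]
ft_force: [-0.5, -4.2, 2.5]
finger_gap: 13.4
grip_force: 43.3
```

```bash
python3 -c "
from h import *
st()"
```

```text
{'time': 25.05, 'joint_pos': [-12.232, 6.617, 103.537, -0.075, 69.813, -43.979], 'tool_pos': [539.517, -65.062, 47.945], 'tcp_rot': [-179.975, 0.074, 121.774], 'ft_force': [-0.471, -4.193, 2.547], 'wrist_torque': [-0.903, -0.126, 0.048], 'grip_force': 43.278, 'finger_gap': 13.381}
```

>>> apply_moves(
  rows=[
    [0,0,0,0,0,0.02],
    [0,0,0,0,0,0.02],
    [0,0,0,0,0,0.02],
    [0,0,0,0,0,0.01],
    [0,0,0,0,0,0.01],
  ],
)

```text
time: 25.68
tool_pos: [539.4, -65.1, 47.9]
tcp_rot: [-180.0, 0.1, 117.3]
ft_force: [-0.1, -5.5, 4.1]
finger_gap: 13.3
grip_force: 43.3
```

```bash
python3 -c "
from h import *
st()
s,p,d,P=tips()
W=Ro.from_euler('xyz',s['tcp_rot'],degrees=True).apply(P.reshape(-1,3)).reshape(P.shape)+s['tool_pos']
near=np.hypot(W[...,0]-540,W[...,1]+64)<45
hsv=cv2.cvtColor(p,cv2.COLOR_RGB2HSV)
red=near&(hsv[...,1]>140)&((hsv[...,0]<8)|(hsv[...,0]>172))&(hsv[...,2]>60); r=W[red]; print(len(r),r.mean(0))
br=near&(hsv[...,1]>80)&(hsv[...,0]>10)&(hsv[...,0]<28)&(hsv[...,2]>60); b=W[br]; b=b[b[:,2]<75]; print(len(b),np.median(b,0))
cv2.imwrite('pics/w6.png',p[:,:,::-1])
"
```

```text
{'time': 25.675, 'joint_pos': [-12.235, 6.616, 103.542, -0.078, 69.825, -39.537], 'tool_pos': [539.373, -65.082, 47.907], 'tcp_rot': [-179.966, 0.067, 117.329], 'ft_force': [-0.077, -5.548, 4.15], 'wrist_torque': [-0.949, -0.007, 0.097], 'grip_force': 43.321, 'finger_gap': 13.344}
552 [525.3328152  -40.40028109  67.53861038]
293 [544.18269052 -36.42630084  71.07868049]
```

View pics/w6.png

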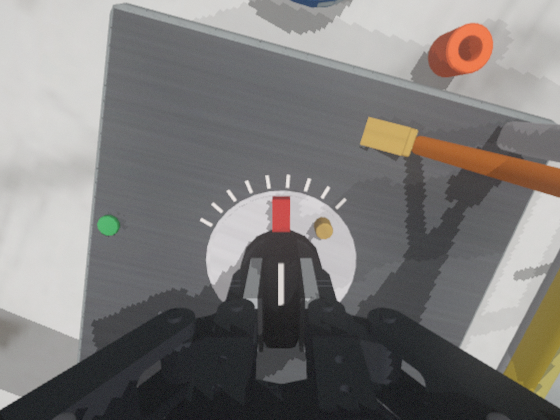

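The pointer at (281,213) is visibly short of the brass post at (323,228). The post lies at about 75° world, so contact should come at a tool yaw of about 92°, roughly 0.44 rad from here. I'll go most of that, then take small steps watching the moment.

>>> apply_moves(
  rows=[
    [-0.4,0,0,0,0,0.08],
    [0,0,0.2,0,0,0.08],
    [0,0,0,0,0,0.07],
    [0,0,0,0,0,0.06],
    [0,0,0,0,0,0.03],
  ],
)

```text
time: 26.35
tool_pos: [539.0, -65.3, 47.9]
tcp_rot: [-179.9, 0.0, 98.9]
ft_force: [-4.4, -4.1, 7.5]
finger_gap: 12.9
grip_force: 44.3
```

```bash
python3 -c "
from h import *
st()
s,p,d,P=tips()
W=Ro.from_euler('xyz',s['tcp_rot'],degrees=True).apply(P.reshape(-1,3)).reshape(P.shape)+s['tool_pos']
near=np.hypot(W[...,0]-540,W[...,1]+64)<45
hsv=cv2.cvtColor(p,cv2.COLOR_RGB2HSV)
red=near&(hsv[...,1]>140)&((hsv[...,0]<8)|(hsv[...,0]>172))&(hsv[...,2]>60); r=W[red]; print(len(r),r.mean(0))
br=near&(hsv[...,1]>80)&(hsv[...,0]>10)&(hsv[...,0]<28)&(hsv[...,2]>60); b=W[br]; b=b[b[:,2]<75]; print(len(b),np.median(b,0), 'gap', b[:,0].min()-r[:,0].max())
"
```

```text
{'time': 26.35, 'joint_pos': [-12.266, 6.635, 103.522, -0.076, 69.896, -21.172], 'tool_pos': [539.003, -65.285, 47.901], 'tcp_rot': [-179.925, 0.048, 98.933], 'ft_force': [-4.362, -4.139, 7.493], 'wrist_torque': [-0.81, 0.626, 0.055], 'grip_force': 44.285, 'finger_gap': 12.9}
566 [533.42456677 -37.50855954  67.39390628]
295 [544.72821094 -36.15784392  71.18087609] gap 2.808111929162351
```

>>> apply_moves(
  rows=[
    [0,0,-0.4,0,0,0.015],
    [0,0,0,0,0,0.015],
    [0,0,0,0,0,0.01],
    [0,0,0,0,0,0.01],
    [0,0,0,0,0,0.01],
  ],
)

```text
time: 27.02
tool_pos: [538.9, -65.3, 47.9]
tcp_rot: [-179.9, 0.0, 95.6]
ft_force: [-3.1, -4.8, 4.5]
finger_gap: 13.2
grip_force: 43.6
```

```bash
python3 -c "
from h import *
st()"
```

```text
{'time': 27.025, 'joint_pos': [-12.266, 6.629, 103.528, -0.078, 69.908, -17.796], 'tool_pos': [538.883, -65.276, 47.906], 'tcp_rot': [-179.916, 0.05, 95.557], 'ft_force': [-3.09, -4.808, 4.526], 'wrist_torque': [-0.843, 0.341, 0.058], 'grip_force': 43.623, 'finger_gap': 13.18}
```

Still only friction (0.06). Continuing in small steps.

>>> apply_moves(
  rows=[
    [0,0,0,0,0,0.007],
    [0,0,0,0,0,0.007],
    [0,0,0,0,0,0.006],
    [0,0,0,0,0,0.006],
    [0,0,0,0,0,0.004],
  ],
)

```text
time: 27.65
tool_pos: [538.9, -65.3, 47.9]
tcp_rot: [-179.9, 0.1, 93.8]
ft_force: [-2.7, -4.0, 4.1]
finger_gap: 13.0
grip_force: 43.7
```

```bash
python3 -c "
from h import *
st()"
```

```text
{'time': 27.65, 'joint_pos': [-12.264, 6.626, 103.527, -0.079, 69.912, -16.087], 'tool_pos': [538.88, -65.262, 47.941], 'tcp_rot': [-179.917, 0.053, 93.85], 'ft_force': [-2.739, -4.049, 4.129], 'wrist_torque': [-0.795, 0.413, 0.081], 'grip_force': 43.666, 'finger_gap': 13.011}
```

>>> apply_moves(
  rows=[
    [0,0,0,0,0,0.006],
    [0,0,0,0,0,0.006],
    [0,0,0,0,0,0.006],
    [0,0,0,0,0,0.003],
    [0,0,0,0,0,0.003],
  ],
)

```text
time: 28.28
tool_pos: [538.8, -65.3, 47.9]
tcp_rot: [-179.9, 0.1, 92.5]
ft_force: [-2.4, -4.6, 5.6]
finger_gap: 13.2
grip_force: 43.7
```

```bash
python3 -c "
from h import *
st()"
```

```text
{'time': 28.275, 'joint_pos': [-12.266, 6.629, 103.527, -0.079, 69.917, -14.718], 'tool_pos': [538.832, -65.271, 47.913], 'tcp_rot': [-179.91, 0.053, 92.479], 'ft_force': [-2.357, -4.644, 5.58], 'wrist_torque': [-0.898, 0.494, 0.104], 'grip_force': 43.701, 'finger_gap': 13.208}
```

>>> apply_moves(
  rows=[
    [0,0,0,0,0,0.006],
    [0,0,0,0,0,0.006],
    [0,0,0,0,0,0.004],
    [0,0,0,0,0,0.004],
    [0,0,0,0,0,0],
  ],
)

```text
time: 28.9
tool_pos: [538.8, -65.3, 47.9]
tcp_rot: [-179.9, 0.1, 91.3]
ft_force: [-2.4, -4.8, 5.0]
finger_gap: 13.5
grip_force: 43.8
```

```bash
python3 -c "
from h import *
st()"
```

```text
{'time': 28.9, 'joint_pos': [-12.266, 6.629, 103.53, -0.08, 69.919, -13.57], 'tool_pos': [538.785, -65.267, 47.892], 'tcp_rot': [-179.907, 0.055, 91.332], 'ft_force': [-2.375, -4.843, 4.985], 'wrist_torque': [-0.898, 0.483, -0.021], 'grip_force': 43.778, 'finger_gap': 13.527}
```

>>> apply_moves(
  rows=[
    [0,0,0,0,0,0.006],
    [0,0,0,0,0,0.005],
    [0,0,0,0,0,0.005],
    [0,0,0,0,0,0.004],
    [0,0,0,0,0,0.003],
  ],
)

```text
time: 29.52
tool_pos: [538.7, -65.3, 47.9]
tcp_rot: [-179.9, 0.1, 90.0]
ft_force: [-3.2, -5.4, 5.0]
finger_gap: 13.4
grip_force: 43.8
```

```bash
cat >> h.py <<'E'
def gap():
    st()
    s,p,d,P=tips()
    W=Ro.from_euler('xyz',s['tcp_rot'],degrees=True).apply(P.reshape(-1,3)).reshape(P.shape)+s['tool_pos']
    near=np.hypot(W[...,0]-540,W[...,1]+64)<45
    hsv=cv2.cvtColor(p,cv2.COLOR_RGB2HSV)
    red=near&(hsv[...,1]>140)&((hsv[...,0]<8)|(hsv[...,0]>172))&(hsv[...,2]>60); r=W[red]
    br=near&(hsv[...,1]>80)&(hsv[...,0]>10)&(hsv[...,0]<28)&(hsv[...,2]>60); b=W[br]; b=b[b[:,2]<75]; print(np.median(r,0),np.median(b,0), 'gap', np.percentile(b[:,0],2)-np.percentile(r[:,0],98))
    print('mz',[round(sense()['wrist_torque'][2],3)]+[ (eyes.snapshot('side'),round(sense()['wrist_torque'][2],3))[1] for _ in range(4)])
E
python3 -c "
from h import *
gap()"
```

```text
{'time': 29.525, 'joint_pos': [-12.265, 6.627, 103.532, -0.083, 69.924, -12.254], 'tool_pos': [538.736, -65.26, 47.89], 'tcp_rot': [-179.903, 0.058, 90.017], 'ft_force': [-3.167, -5.366, 5.048], 'wrist_torque': [-0.85, 0.524, 0.141], 'grip_force': 43.772, 'finger_gap': 13.406}
[537.71754681 -37.01661059  67.33276949] [545.1416078  -36.31057225  71.1029033 ] gap 0.7046189340652518
mz [np.float64(0.113), np.float64(0.086), np.float64(0.107), np.float64(0.121), np.float64(0.062)]
```

>>> apply_moves(
  rows=[
    [0,0,0,0,0,0.005],
    [0,0,0,0,0,0.005],
    [0,0,0,0,0,0.004],
    [0,0,0,0,0,0.003],
    [0,0,0,0,0,0.003],
  ],
)

```text
time: 30.4
tool_pos: [538.7, -65.3, 47.9]
tcp_rot: [-179.9, 0.1, 88.9]
ft_force: [-4.3, -3.9, 5.0]
finger_gap: 13.2
grip_force: 43.9
```

```bash
python3 -c "
from h import *
gap()"
```

```text
{'time': 30.4, 'joint_pos': [-12.265, 6.625, 103.532, -0.084, 69.926, -11.114], 'tool_pos': [538.728, -65.266, 47.907], 'tcp_rot': [-179.903, 0.062, 88.878], 'ft_force': [-4.274, -3.88, 4.99], 'wrist_torque': [-0.879, 0.57, 0.288], 'grip_force': 43.852, 'finger_gap': 13.22}
[538.15343579 -37.04129149  67.38193823] [545.64854647 -36.35672415  71.1992333 ] gap 0.674857473949487
mz [np.float64(0.242), np.float64(0.231), np.float64(0.136), np.float64(0.231), np.float64(0.233)]
```

>>> apply_moves(
  rows=[
    [0,0,0,0,0,0.004],
    [0,0,0,0,0,0.004],
    [0,0,0,0,0,0.004],
    [0,0,0,0,0,0],
    [0,0,0,0,0,0],
  ],
)

```text
time: 31.28
tool_pos: [538.7, -65.3, 47.9]
tcp_rot: [-179.9, 0.1, 88.2]
ft_force: [-4.2, -5.6, 4.7]
finger_gap: 13.6
grip_force: 44.0
```

```bash
python3 -c "
from h import *
gap()"
```

```text
{'time': 31.275, 'joint_pos': [-12.263, 6.624, 103.533, -0.086, 69.93, -10.433], 'tool_pos': [538.695, -65.26, 47.913], 'tcp_rot': [-179.899, 0.064, 88.2], 'ft_force': [-4.213, -5.558, 4.655], 'wrist_torque': [-0.858, 0.635, 0.25], 'grip_force': 43.99, 'finger_gap': 13.607}
[538.38332138 -37.03704059  67.35133298] [545.6475122  -36.36868418  71.14007183] gap 0.6142226383067282
mz [np.float64(0.226), np.float64(0.245), np.float64(0.233), np.float64(0.248), np.float64(0.231)]
```

>>> apply_moves(
  rows=[
    [0,0,0,0,0,0],
    [0,0,0,0,0,0],
    [0,0,0,0,0,0],
    [0,0,0,0,0,0],
    [0,0,0,0,0,0],
  ],
  grip_force=60,
)

```text
time: 32.15
tool_pos: [538.7, -65.3, 48.0]
tcp_rot: [-179.9, 0.1, 88.2]
ft_force: [-4.9, -4.3, 6.2]
finger_gap: 13.2
grip_force: 65.1
```

```bash
python3 -c "
from h import *
gap()"
```

```text
{'time': 32.15, 'joint_pos': [-12.263, 6.619, 103.529, -0.086, 69.936, -10.433], 'tool_pos': [538.725, -65.262, 47.992], 'tcp_rot': [-179.903, 0.064, 88.2], 'ft_force': [-4.852, -4.288, 6.174], 'wrist_torque': [-0.873, 0.612, 0.257], 'grip_force': 65.063, 'finger_gap': 13.155}
[538.39028239 -37.14788424  67.4469374 ] [545.62239357 -36.42133222  71.1385852 ] gap 0.6309568945695219
mz [np.float64(0.277), np.float64(0.229), np.float64(0.233), np.float64(0.239), np.float64(0.252)]
```

>>> apply_moves(
  rows=[
    [0,0,0,0,0,0.004],
    [0,0,0,0,0,0.004],
    [0,0,0,0,0,0.004],
    [0,0,0,0,0,0],
    [0,0,0,0,0,0],
  ],
)

```text
time: 33.02
tool_pos: [538.7, -65.3, 48.0]
tcp_rot: [-179.9, 0.1, 87.5]
ft_force: [-4.3, -3.8, 6.3]
finger_gap: 13.0
grip_force: 65.0
```

```bash
python3 -c "
from h import *
gap()"
```

```text
{'time': 33.025, 'joint_pos': [-12.263, 6.621, 103.529, -0.088, 69.939, -9.75], 'tool_pos': [538.699, -65.27, 47.98], 'tcp_rot': [-179.899, 0.066, 87.517], 'ft_force': [-4.25, -3.808, 6.269], 'wrist_torque': [-0.878, 0.649, 0.313], 'grip_force': 64.962, 'finger_gap': 13.032}
[538.73084636 -37.03368217  67.41101055] [545.93174735 -36.41846424  71.19362374] gap 0.20918330545521258
mz [np.float64(0.274), np.float64(0.335), np.float64(0.347), np.float64(0.236), np.float64(0.277)]
```

>>> apply_moves(
  rows=[
    [0,0,0,0,0,0.003],
    [0,0,0,0,0,0.003],
    [0,0,0,0,0,0],
    [0,0,0,0,0,0],
    [0,0,0,0,0,0],
  ],
)

```text
time: 33.9
tool_pos: [538.6, -65.2, 47.9]
tcp_rot: [-179.9, 0.1, 87.2]
ft_force: [-4.3, -4.4, 6.2]
finger_gap: 12.8
grip_force: 64.9
```

```bash
python3 -c "
from h import *
gap()"
```

```text
{'time': 33.9, 'joint_pos': [-12.262, 6.622, 103.532, -0.086, 69.943, -9.409], 'tool_pos': [538.638, -65.235, 47.942], 'tcp_rot': [-179.892, 0.064, 87.177], 'ft_force': [-4.323, -4.437, 6.16], 'wrist_torque': [-0.853, 0.64, 0.337], 'grip_force': 64.909, 'finger_gap': 12.833}
[538.84429489 -37.1033732   67.39750722] [546.07701806 -36.48654994  71.06505083] gap 0.19569859762509623
mz [np.float64(0.377), np.float64(0.357), np.float64(0.304), np.float64(0.333), np.float64(0.315)]
```

About 0.335 N m, so roughly 10 N at the post. Releasing and going up.

>>> apply_moves(
  rows=[
    [0,0,0,0,0,0],
    [0,0,0,0,0,0],
    [0,0,0,0,0,0],
    [0,0,0,0,0,0],
    [0,0,0,0,0,0],
  ],
  fingers=40,
)

```text
time: 34.78
tool_pos: [539.5, -64.5, 47.9]
tcp_rot: [-180.0, -0.0, 87.0]
ft_force: [-0.2, 0.5, -0.8]
finger_gap: 40.3
grip_force: 0.0
```

>>> apply_moves(
  rows=[
    [0,0,-10,0,0,0],
    [0,0,-20,0,0,0],
    [0,0,-30,0,0,0],
    [0,0,-40,0,0,0],
    [0,0,-40,0,0,0],
  ],
)

```text
time: 35.4
tool_pos: [539.5, -64.5, 190.0]
tcp_rot: [180.0, 0.0, 87.0]
ft_force: [1.3, 1.2, -0.3]
finger_gap: 40.1
grip_force: 0.0
```

>>> apply_moves(
  rows=[
    [0,0,-40,0,0,0],
    [0,0,-40,0,0,0],
    [0,0,-20,0,0,0],
    [0,0,0,0,0,0],
    [0,0,0,0,0,0],
  ],
)

```text
time: 36.02
tool_pos: [538.8, -64.4, 286.0]
tcp_rot: [-179.8, -0.0, 87.0]
ft_force: [0.1, 0.4, -1.0]
finger_gap: 39.8
grip_force: 0.0
```

```bash
python3 - <<'E'
from h import *
gap()
p,d=eyes.snapshot('wrist'); q,_=eyes.snapshot('side')
a=cv2.resize(q[120:270,220:420],(560,420)); cv2.imwrite('pics/f.png',cv2.resize(np.hstack([p,a]),(800,300))[:,:,::-1])
for n in ('lift_bar','wax_mid','insert_mid','dropper_mid'): print(n,[(np.round(q['xyz'],1).tolist(),round(q['confidence'],2)) for q in models.place_of(n,'side')[:1]])
E
```

```text
{'time': 36.025, 'joint_pos': [-12.233, -2.383, 87.329, 0.001, 95.214, -9.252], 'tool_pos': [538.825, -64.423, 285.974], 'tcp_rot': [-179.842, -0.027, 87.02], 'ft_force': [0.119, 0.392, -0.962], 'wrist_torque': [0.026, 0.046, 0.045], 'grip_force': 0.0, 'finger_gap': 39.825}
[537.80939657 -38.08226112  67.29909415] [545.43802711 -37.0135345   71.05542183] gap 1.0236108002901574
mz [np.float64(-0.027), np.float64(-0.016), np.float64(-0.016), np.float64(-0.025), np.float64(0.043)]
lift_bar [([617.9, -44.1, 266.5], 0.72)]
wax_mid [([480.7, 79.9, 13.9], 0.85)]
insert_mid [([575.9, 69.8, 13.5], 0.56)]
dropper_mid [([514.2, -222.1, 49.1], 0.66)]
```

View pics/f.png

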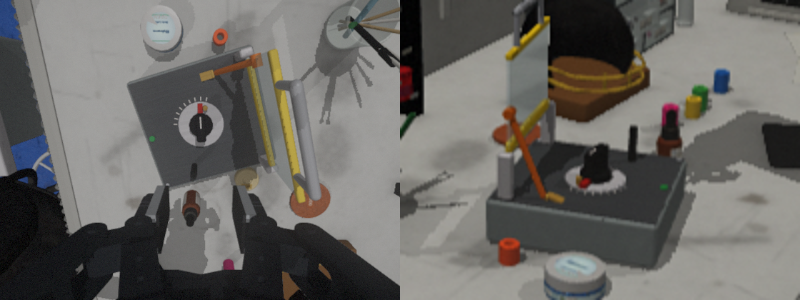

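The final view shows the guard upright on its stay, the pointer at (202,108) against the post, and the objects round it where they were. I'm handing in.

```bash
python3 -c "
from bench import job
print(job.hand_in())"
```

```text
the job is handed in; nothing more can be done
None
```

The guard stands propped open on its stay, the knob's pointer was left against the brass stop after a press of about 10 N, and the job is handed in; no verdict came back.

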